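# Tuck the flap of a stone sample case

## Task

Close the wooden stone-sample case on the dispatch bench: with the fingers, push its standing metal flap over until it lies flat, then, keeping it pressed down, push it by its rib until the tongue is tucked fully home beneath the steel lip, so that it stays shut when you let go. Push only on the flap's outer side - no pinching it, and no touching its cork-lined inside - and do not lift or shift the stone sample or anything else on the bench.

Things in the scene. Friction and masses are not known exactly. Their poses are not given: they have to be found in the camera images.
- flap (a joint): angle of the hinged metal flap, rad: 0 = flat over the tray, 1.57 = upright, 2.0 = leaning back to its stop, away from the lip. It starts at 1.2 to 1.85 and stays until pushed. A weak spring raises it again whenever it is let go while not under the lip; 2 to 3 N on the panel, half-way out, holds it flat.
- slide (a joint): how far the hinge pin, and the flap with it, has slid in its slots towards the lip, m: 0 to 0.003 at the start, 0.028 = stop, fully home. About 4 N of friction; it stays where it is left. With the flap flat, the tongue's edge is 13 mm short of the lip's flat underside at 0 and 15 mm under it at 0.028.
- hinge (a point): middle of the flap's hinge pin (11 mm diameter), 40 mm above the bench; moves with the slide. Axes: x level, from the hinge to the lip (the way the flap folds over and then slides), y along the pin, z up. Two steel cheeks at the pin's ends, 134 mm apart, rise to 50 mm above the bench.
- case: open wooden tray fixed to the bench, outer size 190 mm along its x by 130 mm along y, rim 36 mm above the bench, hinge at its -x end and lip at its +x end. Axes as for the hinge. Origin on the bench, 80 mm to the lip side of the hinge pin (slide at 0).
- panel (a point): middle of the flap's outer face, 60 mm from the hinge axis and 2.5 mm off it; turns with the flap, its z is the outward normal. The rigid aluminium panel is 116 mm wide and reaches 116 mm from the axis. The outer face looks to the robot's side when upright and up when flat, then 42.5 mm above the bench.
- rib (a point): middle of the top of the push rib on the outer face: a straight bar 90 mm long parallel to the hinge, 6 mm thick, 10 mm proud of the face, its centre 91 mm from the hinge axis; top 52.5 mm above the bench when flat. Shut fingers can press on the panel on the hinge side of the rib and push against it. Turns with the flap.
- edge (a point): middle of the free edge of the flap's tongue (60 mm wide, 5 mm thick, sticking out 24 mm from the panel's end), half-way through its thickness, 140 mm from the hinge axis. Turns with the flap.
- lip (a point): front end of the flat underside of the fixed steel lip, mid-width: 46 mm above the bench (3.5 mm above the flat tongue's top), 153 mm from the hinge pin with the slide at 0. Lip 80 mm wide, top 49 mm above the bench, with a 10 mm lead-in flared up towards the hinge, to about 53 mm. Axes as for the hinge.
- liner: thin cork lining, 96 x 104 mm, on the inner face of the flap (the face towards the tray when folded). It is not to be touched. Its origin is on the hinge axis.
- sample: polished stone sample, 100 x 85 mm, 20 mm thick, lying loose in the tray, its top about 15 mm below the shut flap. Origin at the centre of its underside.
- chunk: rough pale stone chunk, about 80 x 60 mm, 50 mm high; bystander, to be left alone. Origin at the centre of its underside.
- chunk_flat: low grey stone chunk, about 80 x 60 mm, 40 mm high; bystander, to be left alone. Origin at the centre of its underside.
- core: upright drilled stone core, 44 mm diameter, 70 mm high; bystander, to be left alone. Origin at the centre of its underside.
- mallet: club hammer lying on the bench, about 210 mm long, head 90 mm across; bystander, to be left alone. Origin at the centre of its underside.
- chisel: flat stone chisel lying on the bench, about 240 mm long; bystander, to be left alone. Origin at the centre of its underside.
- tape_measure: tape measure standing on its edge, 65 x 35 mm, 60 mm high; bystander, to be left alone. Origin at the centre of its underside.
Not all that is in view belongs to the job. Of the things that look like the case, the middle-sized one is meant.

How it is judged:
On the way:
1. the flap is folded down over the tray, its tongue not yet under the lip (value of joint flap below 0.15 rad and x of edge in the frame of lip below 0.002 m).
At the end, for the whole second after the job is handed in: the flap lies flat (within 0.06 rad) with its tongue's edge at least 7 mm inside beneath the lip and the hinge pin at least 21 mm along its 28 mm slots, at rest; the sample within 20 mm and every bystander within 30 mm of where it was (value of joint flap below 0.06 rad and value of joint slide above 0.021 m and x of edge in the frame of lip above 0.007 m and z of edge in the frame of lip below 0 m and velocity of joint flap between -0.05 and 0.05 rad/s and velocity of joint slide between -0.005 and 0.005 m/s and distance of sample from where it was at the start of the episode below 0.02 m and distance of each of chunk, chunk_flat, core, mallet, chisel, tape_measure from where it was at the start of the episode below 0.03 m); the robot touches nothing.
It fails at once if the fingers touch the cork-lined inner face of the flap (pinching or pulling it) (contact force between the fingers and liner above 0.5 N).
It fails at once if the stone sample is lifted or shifted more than 20 mm (distance of sample from where it was at the start of the episode above 0.02 m).
It fails at once if a bystander is lifted or shifted more than 30 mm (distance of any of chunk, chunk_flat, core, mallet, chisel, tape_measure from where it was at the start of the episode above 0.03 m).
It also fails if it takes over 42 s, if anything falls off the work surface, if the arm or the gripper's body presses on something with over 40 N, if the wrist force passes 120 N, or if a joint passes its speed limit or range.

## Robot

A 7-joint arm with a two-finger parallel gripper is mounted at the origin on the work surface. World frame = base frame: x ahead of the robot, y to its left, z up, the work surface at z = 0. Lengths are in m, angles in rad, forces in N, time in s.
With the tool pointing down it reaches from about 0.4 to 0.85 m from the base axis. Payload 10.4 kg.
Tool frame: the origin (TCP) lies on the mounting face of the last link; the fingertips stand 173 mm ahead of it and the grasp point (between the pads) lies 155 mm ahead of it (manip.tip_extent is the distance from the TCP to the fingertips, in m); z points along the fingers, y is the line along which they close (so a half turn about z gives the same grasp; the last joint's range is limited). The gripper opens to 85 mm and grips with 20 to 120 N. Pads are 22 mm wide; open, the fingers measure 114 mm over their backs; the gripper's body (76 mm by 85 mm) begins 54 mm behind the grasp point. The pads swing forward as they close: fully open they stand 13 mm farther back than shut.
Start: joints at [-1.203, 0.332, -0.065, 1.46, 0.022, 1.35, -0.088], TCP at [0.238, 0.578, 0.405] pointing down, gripper open.
Joint ranges: [-2.6, 2.6], [-0.5, 2.12], [-1.47, 1.34], [0.16, 2.42], [-1.27, 4.41], [0.06, 2.06], [-2.6, 2.6]. Speed limits (rad/s): [2.22, 2.22, 2.79, 2.79, 3.14, 3.14, 3.14].

## Interface

Orientations are given as a unit quaternion [x, y, z, w].
In Python, from workcell import manip gives the robot as it stands.
- The arm moves only by the tool move_arm, never from a script. Its argument "plan" is one flat list of numbers, 7 for each row, row after row: the turn, a rotation vector about the tool's x, y, z in rad, then the shift along the tool's x, y, z in m, then the finger opening in m, from 0 to 0.0854. In form: [ax, ay, az, dx, dy, dz, gripper, ax, ay, az, dx, dy, dz, gripper, ...]. A call has 1 to 12 rows; each row is the pose to reach, as a shift and turn from the pose commanded when the call began, along the tool's axes at that moment; what a row does not reach only later rows make up. A row lasts 1/8 s, in which the tool goes at most 62.5 mm and 10.7 degrees, less where a joint would pass 70% of its speed; a pose out of reach is approached as far as the arm can. A call with a gripper value outside its range is refused whole. The fingers move at their own pace and stop on an object; "squeeze" is the grip in N (left out, the last holds). Time passes only in rows, so rows that repeat a pose let the fingers close. It gives the time, the measured TCP pose, the force, the opening and the grip force at its end, in the units of the state.
- manip.get_obs(): the state, without advancing time (a new reading comes with each control period).
- manip.camera(name): name is "scene" or "top"; returns a dict with "color" (420x560x3 uint8, red, green, blue), "fx", "fy", "cx", "cy" (pixels), "dist" ([k1, k2, p1, p2, k3] as OpenCV has them; the pictures are not rectified), "cam_to_world" (4x4, takes a point from camera to world coordinates). Camera axes: x right, y down, z forward; pixel columns grow to the right and rows downward; lengths in m; the calibration is good to about 2 mm. A picture is of the moment at which its call begins. There is no depth.
- manip.hand_in(): hands the job in; it is judged then, once.
Trained networks look in a picture, given as the dict that the camera call returned (one of the last four; its "shot" number tells which), for a name from the list of things; names that differ only in an ending like _2 or _b are one class to them, and where a whole thing is asked for, a point or a joint stands for the part that bears it (a point fixed in the world has none). Each returns a list of dicts, best first, with "conf" (0 to 1); they miss things now and then, are a little off and sometimes report something else, mostly with a low value. They report only what shows in the picture. A call takes as long as a camera call. They do not tell look-alikes from the thing itself.
- manip.look_for(picture, label): "position" ([x, y, z] in m, in the coordinates of the camera as it stood for that picture, good to about 4 mm: the middle of the surface that is visible of it).
- manip.silhouettes(picture, label): "pixels" (420x560 bool, what is visible of it).
- manip.tip_of(picture, label): "position" ([x, y, z] in m, in the coordinates of the camera as it stood for that picture, good to about 4 mm: a listed point, or the origin of a listed thing).
The state is a dict: "clock": time; "joint_pos": joint angles; "joint_velocities": joint speeds; "tau": joint torques, N m; "position": TCP position; "ee_rot": TCP orientation; "ft_force": force on the tool from outside, world axes, zero at the start; "torque": the same for the moment, N m; "grip_width": opening from 0.0 (shut) to 1.0 (fully open); "grasp_force": force on a finger pad.
Only numpy, scipy, OpenCV 4.12 (cv2) and the standard library are available. Lean on these libraries where they do the work, as an engineer would, in place of code of your own. Each camera call takes 0.05 s, during which the arm holds its last target. There are 200 camera calls.

## Working session

There is one attempt and no reset: what is moved stays moved. The work goes in short steps, Python scripts to look and compute and a tool call to move; the robot and the scene stay as the last step left them, time stands still between calls to the robot, and variables do not carry over. Pictures are saved under pics/ and viewed, at most 10 in all, crops included, and the job is handed in when it is done.

Besides the shell and the picture viewer there is one more tool, called after "Emit:" as name(argument=value, ...) on one line, values as JSON. move_arm: Moves the arm, as the interface text tells. Its arguments: {"type":"object","properties":{"plan":{"type":"array","items":{"type":"number"}},"squeeze":{"type":"number"}},"required":["plan"]}

```bash
mkdir -p pics; cat > h.py <<'E'
import numpy as np, cv2
from workcell import manip
def w(c,p): return (c["cam_to_world"]@np.r_[p,1])[:3]
E
python3 - <<'E'
from h import *
np.set_printoptions(precision=3,suppress=True)
for n in("scene","top"):
    c=manip.camera(n); cv2.imwrite(f"pics/{n}0.png",c["color"][:,:,::-1])
    for l in("hinge","panel","rib","edge","lip","case","sample"):
        print(n,l,[(w(c,d["position"]),round(d["conf"],2)) for d in manip.tip_of(c,l)])
o=manip.get_obs();print(o)
E
```

```text
scene hinge [(array([0.312, 0.113, 0.03 ]), 0.9), (array([ 0.165, -0.231,  0.05 ]), 0.78), (array([ 0.469, -0.073,  0.04 ]), 0.73)]
scene panel [(array([ 0.477, -0.067,  0.101]), 0.78), (array([ 0.241, -0.233,  0.052]), 0.75), (array([0.36 , 0.121, 0.035]), 0.69)]
scene rib [(array([ 0.474, -0.07 ,  0.129]), 0.75), (array([ 0.281, -0.237,  0.07 ]), 0.65), (array([0.381, 0.126, 0.035]), 0.57)]
scene edge [(array([ 0.348, -0.242,  0.05 ]), 0.98), (array([ 0.494, -0.071,  0.177]), 0.75), (array([0.419, 0.125, 0.031]), 0.56)]
scene lip [(array([ 0.617, -0.066,  0.042]), 0.98), (array([ 0.36, -0.24,  0.06]), 0.81), (array([0.432, 0.131, 0.035]), 0.7)]
scene case [(array([ 0.545, -0.069, -0.001]), 0.83), (array([ 0.374,  0.122, -0.   ]), 0.76), (array([ 0.263, -0.239, -0.004]), 0.56)]
scene sample [(array([ 0.541, -0.07 ,  0.008]), 0.95)]
top hinge [(array([0.314, 0.116, 0.027]), 0.91), (array([ 0.469, -0.07 ,  0.038]), 0.81), (array([ 0.164, -0.228,  0.051]), 0.61)]
top panel [(array([ 0.472, -0.071,  0.102]), 0.96), (array([0.358, 0.124, 0.033]), 0.84), (array([ 0.239, -0.232,  0.054]), 
[... 450 characters left out ...]
rray([ 0.373,  0.126, -0.002]), 0.9), (array([ 0.545, -0.065, -0.004]), 0.77), (array([ 0.267, -0.235, -0.002]), 0.7)]
top sample [(array([ 0.542, -0.074,  0.008]), 0.77), (array([ 0.48 , -0.067,  0.133]), 0.25)]
{'clock': 0.8, 'joint_pos': array([-1.203,  0.332, -0.065,  1.46 ,  0.022,  1.35 , -0.088]), 'joint_velocities': array([ 0.   ,  0.001, -0.001, -0.   ,  0.001, -0.   , -0.001]), 'tau': array([  0.001, -62.519,   0.05 , -39.181,   0.017,   0.002,  -0.   ]), 'position': array([0.238, 0.578, 0.405]), 'ee_rot': array([0.194, 0.981, 0.   , 0.   ]), 'ft_force': array([-0.125,  0.033, -1.007]), 'torque': array([-0.002, -0.009,  0.022]), 'grasp_force': 0.0, 'grip_width': 0.9995114168870222}
```

View pics/scene0.png

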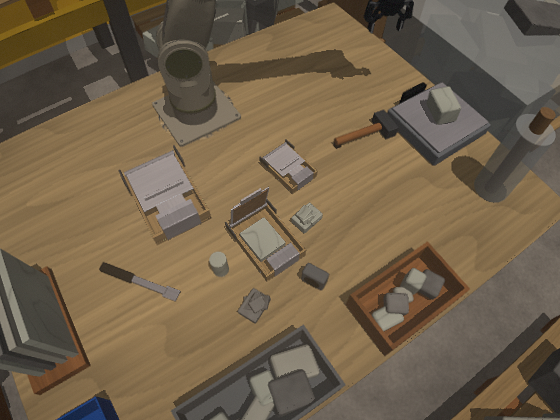

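View pics/top0.png

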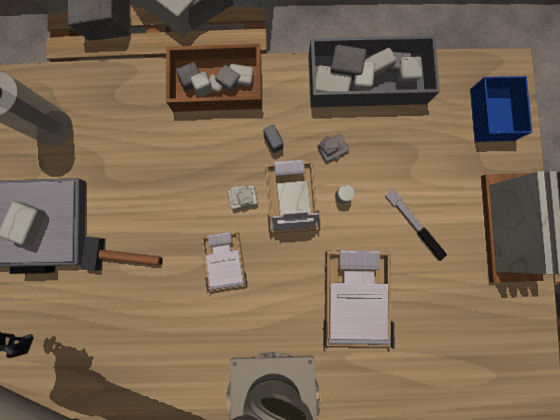

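```bash
python3 - <<'E'
from h import *
np.set_printoptions(precision=3,suppress=True)
c=manip.camera("top")
for l in("chunk","chunk_flat","core","mallet","chisel","tape_measure"):
    print(l,[(w(c,d["position"]),round(d["conf"],2)) for d in manip.tip_of(c,l)])
m=[d for d in manip.silhouettes(c,"lip")]
print(len(m))
from scipy.spatial.transform import Rotation as R
print(R.from_quat(manip.get_obs()["ee_rot"]).as_matrix())
E
```

```text
chunk [(array([0.556, 0.07 , 0.001]), 0.76)]
chunk_flat [(array([ 0.688, -0.188, -0.003]), 0.74)]
core [(array([ 0.55 , -0.21 , -0.002]), 0.67)]
mallet [(array([ 0.406,  0.439, -0.001]), 0.68), (array([ 0.692, -0.188,  0.   ]), 0.49)]
chisel [(array([ 0.441, -0.432, -0.003]), 0.64)]
tape_measure [(array([ 0.715, -0.021, -0.001]), 0.9), (array([ 0.469, -0.068,  0.039]), 0.72)]
4
[[-0.925  0.381 -0.   ]
 [ 0.381  0.925  0.   ]
 [ 0.     0.    -1.   ]]
```

Emit:
move_arm(plan=[0,0,-0.431,-0.416,-0.533,0.06,0,0,0,-0.431,-0.416,-0.533,0.06,0,0,0,-0.431,-0.416,-0.533,0.06,0,0,0,-0.431,-0.416,-0.533,0.06,0,0,0,-0.431,-0.416,-0.533,0.06,0,0,0,-0.431,-0.416,-0.533,0.06,0,0,0,-0.431,-0.416,-0.533,0.06,0,0,0,-0.431,-0.416,-0.533,0.06,0,0,0,-0.431,-0.416,-0.533,0.06,0,0,0,-0.431,-0.416,-0.533,0.06,0,0,0,-0.431,-0.416,-0.533,0.06,0,0,0,-0.431,-0.416,-0.533,0.06,0], squeeze=40)

```text
clock: 2.7
position: [0.4198, -0.0769, 0.3447]
ee_rot: [-0.017, 1.0, -0.0, 0.0]
ft_force: [-0.1, 0.4, -0.5]
grip_width: -0.001
grasp_force: 0.0
```

Emit:
move_arm(plan=[0,0,0,-0.014,0,0.03,0,0,0,0,-0.028,0,0.062,0,0,0,0,-0.038,0,0.063,0,0,0,0,-0.047,0,0.064,0,0,0,0,-0.054,0,0.065,0,0,0,0,-0.06,0,0.066,0,0,0,0,-0.065,0,0.067,0,0,0,0,-0.07,0,0.068,0,0,0,0,-0.078,0,0.073,0,0,0,0,-0.086,0,0.079,0,0,0,0,-0.092,0,0.087,0,0,0,0,-0.092,0,0.087,0])

```text
clock: 4.2
position: [0.5117, -0.0696, 0.2568]
ee_rot: [-0.02, 1.0, -0.0, -0.001]
ft_force: [-0.9, 0.5, 0.5]
grip_width: -0.0
grasp_force: 0.1
```

```bash
python3 - <<'E'
from h import *
np.set_printoptions(precision=3,suppress=True)
for n in("scene","top"):
    c=manip.camera(n); cv2.imwrite(f"pics/{n}1.png",cv2.resize(c["color"][120:300,180:360,::-1],None,fx=3,fy=3))
    for l in("edge","hinge","rib"):
        print(n,l,[(w(c,d["position"]),round(d["conf"],2)) for d in manip.tip_of(c,l)])
E
```

```text
scene edge [(array([ 0.346, -0.239,  0.052]), 0.91), (array([0.423, 0.13 , 0.035]), 0.9), (array([ 0.575, -0.068,  0.124]), 0.77), (array([0.554, 0.074, 0.004]), 0.45), (array([ 0.514, -0.069,  0.079]), 0.42)]
scene hinge [(array([0.31 , 0.113, 0.029]), 0.95), (array([ 0.163, -0.23 ,  0.048]), 0.9), (array([ 0.469, -0.074,  0.038]), 0.83)]
scene rib [(array([ 0.531, -0.069,  0.102]), 0.87), (array([0.381, 0.131, 0.038]), 0.85), (array([ 0.279, -0.24 ,  0.068]), 0.7)]
top edge [(array([0.422, 0.136, 0.033]), 0.94), (array([ 0.349, -0.239,  0.054]), 0.65)]
top hinge [(array([ 0.163, -0.227,  0.052]), 0.96), (array([0.314, 0.118, 0.031]), 0.86)]
top rib [(array([0.382, 0.126, 0.038]), 0.78), (array([ 0.28 , -0.234,  0.066]), 0.62)]
```

View pics/scene1.png

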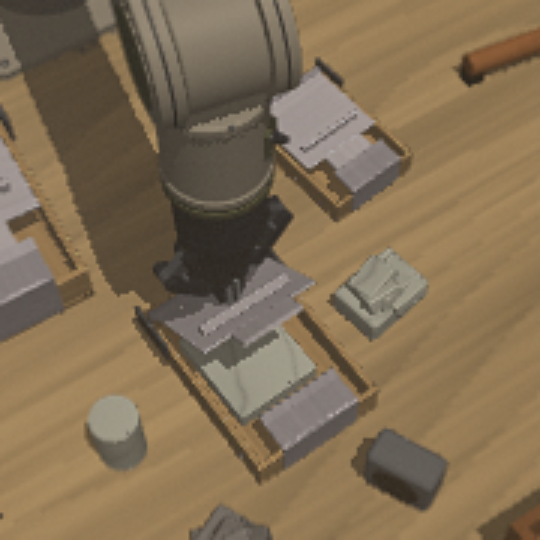

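The picture shows the flap at about 40° with the shut fingers behind the rib (crop pixel ~235,300), as planned. I'll keep folding.

Emit:
move_arm(plan=[0,0,0,-0.003,0,0.003,0,0,0,0,-0.006,0,0.007,0,0,0,0,-0.009,0,0.013,0,0,0,0,-0.012,0,0.019,0,0,0,0,-0.014,0,0.024,0,0,0,0,-0.016,0,0.03,0,0,0,0,-0.017,0,0.036,0,0,0,0,-0.018,0,0.04,0,0,0,0,-0.018,0,0.042,0,0,0,0,-0.018,0,0.043,0,0,0,0,-0.018,0,0.043,0])

```text
clock: 5.98
position: [0.5298, -0.0691, 0.2154]
ee_rot: [-0.02, 1.0, 0.0, 0.0]
ft_force: [-4.2, 0.3, 8.2]
grip_width: 0.001
grasp_force: 4.6
```

Emit:
move_arm(plan=[0,0,0,-0.004,0,0,0,0,0,0,-0.008,0,0,0,0,0,0,-0.012,0,0,0,0,0,0,-0.015,0,0,0,0,0,0,-0.018,0,0,0,0,0,0,-0.021,0,0,0,0,0,0,-0.024,0,0,0,0,0,0,-0.027,0,0,0,0,0,0,-0.03,0,0,0,0,0,0,-0.033,0,0,0,0,0,0,-0.036,0,0,0,0,0,0,-0.036,0,0,0])

```text
clock: 7.48
position: [0.5655, -0.0678, 0.2152]
ee_rot: [-0.02, 1.0, 0.0, -0.0]
ft_force: [-5.1, 0.6, 8.7]
grip_width: -0.002
grasp_force: 4.5
```

Emit:
move_arm(plan=[0,0,0,-0.002,0,0,0,0,0,0,-0.004,0,0,0,0,0,0,-0.006,0,0,0,0,0,0,-0.008,0,0,0,0,0,0,-0.009,0,0,0,0,0,0,-0.009,0,0,0])

```text
clock: 8.22
position: [0.573, -0.0677, 0.2146]
ee_rot: [-0.02, 1.0, 0.0, -0.003]
ft_force: [-14.4, 0.2, 13.3]
grip_width: -0.0
grasp_force: 9.8
```

```bash
python3 - <<'E'
from h import *
np.set_printoptions(precision=3,suppress=True)
c=manip.camera("scene"); cv2.imwrite("pics/scene2.png",cv2.resize(c["color"][170:290,210:330,::-1],None,fx=5,fy=5))
for l in("hinge","rib","lip"):
    print(l,[(w(c,d["position"]),round(d["conf"],2)) for d in manip.tip_of(c,l)])
E
```

```text
hinge [(array([ 0.495, -0.069,  0.04 ]), 0.95), (array([ 0.163, -0.232,  0.052]), 0.84)]
rib [(array([ 0.28 , -0.235,  0.068]), 0.79), (array([0.38 , 0.13 , 0.037]), 0.58), (array([ 0.585, -0.066,  0.051]), 0.57), (array([ 0.63 , -0.064,  0.039]), 0.44)]
lip [(array([ 0.622, -0.062,  0.042]), 0.79), (array([ 0.359, -0.242,  0.061]), 0.66), (array([0.427, 0.13 , 0.037]), 0.57), (array([ 0.711, -0.024,  0.001]), 0.33)]
```

View pics/scene2.png

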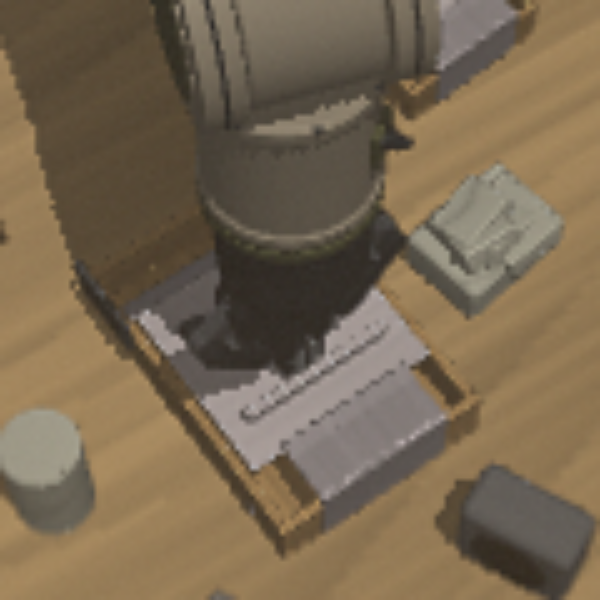

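The flap is flat, with the tongue under the lip (crop ~365,440). The rising force suggests the pin is at its stop, so I'll give one small confirming push before retreating.

Emit:
move_arm(plan=[0,0,0,-0.002,0,0,0,0,0,0,-0.002,0,0,0])

```text
clock: 8.68
position: [0.5738, -0.0678, 0.2141]
ee_rot: [-0.02, 1.0, 0.001, -0.005]
ft_force: [-22.2, 0.6, 16.5]
grip_width: 0.0
grasp_force: 14.4
```

Emit:
move_arm(plan=[0,0,0,0.001,0,-0.001,0,0,0,0,0.002,0,-0.003,0,0,0,0,0.004,0,-0.006,0,0,0,0,0.005,0,-0.015,0,0,0,0,0.005,0,-0.04,0,0,0,0,0.005,0,-0.08,0,0,0,0,0,0,-0.14,0,0,0,0,0.05,0,-0.19,0,0,0,0,0.1,0,-0.19,0,0,0,0,0.15,0,-0.19,0,0,0,0,0.15,0,-0.19,0,0,0,0,0.15,0,-0.19,0])

```text
clock: 10.18
position: [0.427, -0.0731, 0.4056]
ee_rot: [-0.02, 1.0, 0.001, 0.001]
ft_force: [-0.5, 0.6, -0.5]
grip_width: 0.004
grasp_force: 0.0
```

```bash
python3 - <<'E'
from h import *
np.set_printoptions(precision=3,suppress=True)
c=manip.camera("scene"); cv2.imwrite("pics/scene3.png",cv2.resize(c["color"][170:290,210:330,::-1],None,fx=5,fy=5))
for l in("hinge","rib","edge","lip"):
    print(l,[(w(c,d["position"]),round(d["conf"],2)) for d in manip.tip_of(c,l)])
E
```

```text
hinge [(array([0.308, 0.112, 0.028]), 0.81), (array([ 0.496, -0.071,  0.04 ]), 0.71), (array([ 0.16 , -0.23 ,  0.049]), 0.58)]
rib [(array([ 0.586, -0.063,  0.052]), 0.95), (array([ 0.279, -0.239,  0.071]), 0.84), (array([0.38 , 0.132, 0.039]), 0.82)]
edge [(array([ 0.632, -0.061,  0.041]), 0.86), (array([ 0.342, -0.24 ,  0.053]), 0.67), (array([0.424, 0.128, 0.034]), 0.63)]
lip [(array([ 0.62 , -0.063,  0.04 ]), 0.85), (array([0.429, 0.131, 0.035]), 0.79), (array([ 0.36 , -0.238,  0.057]), 0.76)]
```

View pics/scene3.png

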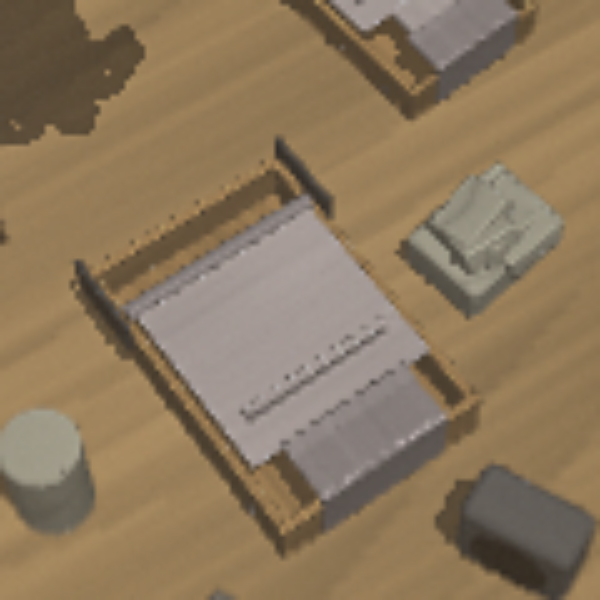

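The flap stays flat after release, with its tongue under the lip (crop ~365,440). The hinge has moved about 27 mm, and the neighbouring stones look undisturbed.

```bash
python3 -c "from workcell import manip; print(manip.hand_in())"
```

```text
the job is handed in; nothing more can be done
None
```

The case is shut and handed in: the flap lies flat with its tongue under the lip, the slide measured about 27 mm of 28 mm, and nothing else appears to have moved; `hand_in()` gave no verdict.

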